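# Put the garnish cutters back in the kit tray

### The arm

A 6-joint arm with a two-finger parallel gripper is mounted at the origin on the work surface. World frame = base frame: x ahead of the robot, y to its left, z up, the work surface at z = 0. Lengths are in m, angles in degrees, forces in N, time in s.
With the tool pointing down it reaches from about 0.325 to 1 m from the base axis. Payload 5.1 kg.
Tool frame: the origin (TCP) lies midway between the tips of the shut fingers; the grasp point (between the pads) lies grip_point_offset behind it (grip_point_offset is the distance from the TCP to the grasp point, in m); z points along the fingers, y is the line along which they close (so a half turn about z gives the same grasp; the last joint's range is limited). The gripper opens to 85 mm and grips with 20 to 120 N. Pads are 22 mm wide; open, the fingers measure 114 mm over their backs; the gripper's body (76 mm by 85 mm) begins 54 mm behind the grasp point. The pads swing forward as they close: fully open they stand 13 mm farther back than shut.
Start: joints at [69.523, 7.093, 94.555, -0, 78.352, -4.733], TCP at [0.176, 0.626, 0.231] pointing down, gripper open.
Joint ranges: [-149.61, 149.61], [-58.7, 133.49], [1.44, 155.28], [-77.14, 257.14], [18.33, 153.61], [-166.67, 166.67]. Speed limits (degrees/s): [147.25, 147.25, 180, 180, 180, 180].

### API

Orientations are given as [roll, pitch, yaw] about the fixed x, y, z axes, in that order (R = Rz(yaw) Ry(pitch) Rx(roll)).
In Python, from cell import move_pose, line_to, move_j, command_gripper, dwell, solve_ik, observe, capture, PlanningError, close_job, grip_point_offset gives the robot as it stands. The module is installed in compiled form; this text tells all that it offers. Calls block until the motion is done:
- move_pose(position, orientation): joint-space move of the TCP to a pose.
- line_to(position, velocity=0.15, rot=None): straight line of the TCP; rot=None keeps the orientation; velocity is the mean speed in m/s.
- move_j(angles): joint-space move.
- command_gripper(opening): finger opening in m; the grip force is fixed at half the most; returns when the fingers have stopped.
- dwell(seconds).
- solve_ik(position, orientation): joint angles nearest the present ones, or None.
- observe(): the state.
- capture(name): name is "scene" or "top"; returns a dict with "image" (420x560x3 uint8, blue, green, red), "z_map" (420x560 float32, m along the optical axis (not along the pixel's ray), 0 where there is no reading), "camera_matrix" (3x3 intrinsics, pixels), "k1" (the pictures are not rectified: a ray, as slopes to the right and down, at radius r is drawn at 1 + k1 r^2 times it, then the intrinsics apply), "world_to_cam" (4x4, takes a point from world to camera coordinates). Camera axes: x right, y down, z forward; pixel columns grow to the right and rows downward; lengths in m; the calibration is good to about 2 mm. A picture is of the moment at which its call begins.
A pose or a line that the arm cannot do raises PlanningError and nothing moves.
- close_job(): hands the job in; it is judged then, once.
The state is a dict: "time_s": time; "q": joint angles; "qvel": joint speeds; "effort": joint torques, N m; "ee_pos": TCP position; "orientation": TCP orientation; "ft_force": force on the tool from outside, world axes, zero at the start; "wrist_torque": the same for the moment, N m; "gripper_width": finger opening in m; "finger_force": force on a finger pad.
Only numpy, scipy, OpenCV 4.12 (cv2) and the standard library are available. Lean on these libraries where they do the work, as an engineer would, in place of code of your own. Each camera call takes 0.05 s, during which the arm holds its last target. There are 200 camera calls.

### The job

Gather the four steel garnish cutters that belong in the lavender kit tray (large round, small round, square and oval): stand each one upright, centred on the pad that shows its own dark silhouette and turned to match it. Leave the flower-shaped and the triangular cutter, which have no place in the tray, where they stand.

Things in the scene. Friction and masses are not known exactly. Their poses are not given: they have to be found in the camera images.
- large_round: Plain round steel cutter, outer diameter 62 mm. It stands upright on its cutting edge, 45 mm tall, open at top and bottom, wall 2.5 mm with a rim 3.7 mm thick on top. Origin: centre of its underside; z up.
- small_round: Plain round steel cutter, outer diameter 36 mm. It stands upright on its cutting edge, 45 mm tall, open at top and bottom, wall 2.5 mm with a rim 3.7 mm thick on top. Origin: centre of its underside; z up.
- square: Square steel cutter, 50 x 50 mm outside; x and y are square to its sides. It stands upright on its cutting edge, 45 mm tall, open at top and bottom, wall 2.5 mm with a rim 3.7 mm thick on top. Origin: centre of its underside; z up.
- oval: Oval steel cutter, 70 mm long along its x, 40 mm wide along its y. It stands upright on its cutting edge, 45 mm tall, open at top and bottom, wall 2.5 mm with a rim 3.7 mm thick on top. Origin: centre of its underside; z up.
- flower: Five-petalled flower-shaped steel cutter, about 60 mm across: has no silhouette in the tray, not to be moved. It stands upright on its cutting edge, 45 mm tall, open at top and bottom, wall 2.5 mm with a rim 3.7 mm thick on top. Origin: centre of its underside; z up.
- triangle: Triangular steel cutter, sides about 64 mm, one corner along its x: has no silhouette in the tray, not to be moved. It stands upright on its cutting edge, 45 mm tall, open at top and bottom, wall 2.5 mm with a rim 3.7 mm thick on top. Origin: centre of its underside; z up.
- pad_large_round: Place of the large round cutter. White pad, 104 x 104 x 4 mm, fixed; four lie two by two, 108 mm apart, in the lavender tray (232 mm square, rim 14 mm above the table; pad tops 9 mm above it; no walls between). Flat dark silhouette in its middle: a disc 64 mm across. Origin: centre of the pad's underside, 5 mm above the table; x, y along its sides, z up.
- pad_small_round: Place of the small round cutter. White pad, 104 x 104 x 4 mm, fixed; four lie two by two, 108 mm apart, in the lavender tray (232 mm square, rim 14 mm above the table; pad tops 9 mm above it; no walls between). Flat dark silhouette in its middle: a disc 38 mm across. Origin: centre of the pad's underside, 5 mm above the table; x, y along its sides, z up.
- pad_square: Place of the square cutter. White pad, 104 x 104 x 4 mm, fixed; four lie two by two, 108 mm apart, in the lavender tray (232 mm square, rim 14 mm above the table; pad tops 9 mm above it; no walls between). Flat dark silhouette in its middle: a square of 52 mm, sides along the pad's x and y. Origin: centre of the pad's underside, 5 mm above the table; x, y along its sides, z up.
- pad_oval: Place of the oval cutter. White pad, 104 x 104 x 4 mm, fixed; four lie two by two, 108 mm apart, in the lavender tray (232 mm square, rim 14 mm above the table; pad tops 9 mm above it; no walls between). Flat dark silhouette in its middle: an oval 72 mm long along the pad's x, 42 mm wide along its y. Origin: centre of the pad's underside, 5 mm above the table; x, y along its sides, z up.

How it is judged:
By the outcome, as a careful person would: the job done as asked, in the order asked, and still so for the second after the job is handed in, with the robot touching nothing.
It also fails if it takes over 104 s, if anything falls off the work surface, if the arm or the gripper's body presses on something with over 40 N, if the wrist force passes 120 N, or if a joint passes its speed limit or range.

## Working session

There is one attempt and no reset: what is moved stays moved. The work goes in short steps, each a Python script; the robot and the scene stay as the last script left them, time stands still between calls to the robot, and variables do not carry over. Pictures are saved under pics/ and viewed, at most 14 in all, crops included, and the job is handed in when it is done.

```bash
ls; mkdir -p pics
python3 - <<'E'
from cell import *
import cv2,numpy as np
np.set_printoptions(suppress=True,precision=4)
for n in("scene","top"):
    c=capture(n); cv2.imwrite(f"pics/{n}0.png",c["image"]); np.savez(f"{n}0.npz",**c)
    print(c["camera_matrix"].tolist(),c["k1"]); print(c["world_to_cam"])
print(observe(),grip_point_offset)
E
```

```text
pics
[[379.64824497334877, 0.0, 274.88121356816885], [0.0, 379.64824497334877, 204.95858639203175], [0.0, 0.0, 1.0]] -0.025498988066562516
[[ 0.7601  0.6499  0.0027 -0.4414]
 [ 0.4531 -0.5269 -0.7191 -0.2279]
 [-0.4659  0.5478 -0.6949  1.2064]
 [ 0.      0.      0.      1.    ]]
[[420.85364338576596, 0.0, 284.9548216786362], [0.0, 420.85364338576596, 207.94892563615937], [0.0, 0.0, 1.0]] 0.03002982618309018
[[-0.0761 -0.9971  0.0003  0.0274]
 [-0.9772  0.0745 -0.1989  0.5506]
 [ 0.1983 -0.0155 -0.98    0.7538]
 [ 0.      0.      0.      1.    ]]
{'time_s': 0.1, 'q': array([69.5223,  7.1312, 94.6266, -0.0005, 78.3534, -4.7336]), 'qvel': array([-0.0189, -0.0153, -0.1865, -0.0558,  0.0484, -0.0216]), 'effort': array([ -0.0003, -42.4929, -36.6653,  -0.0001,   0.004 ,  -0.    ]), 'ee_pos': array([0.1762, 0.6251, 0.2302]), 'orientation': array([-179.8891,   -0.0087,  164.256 ]), 'ft_force': array([ 0.2795, -0.8115,  0.4637]), 'wrist_torque': array([ 0.0376, -0.0037,  0.0209]), 'finger_force': 0.0, 'gripper_width': 0.08553523134622067} 0.0187
```

View pics/scene0.png

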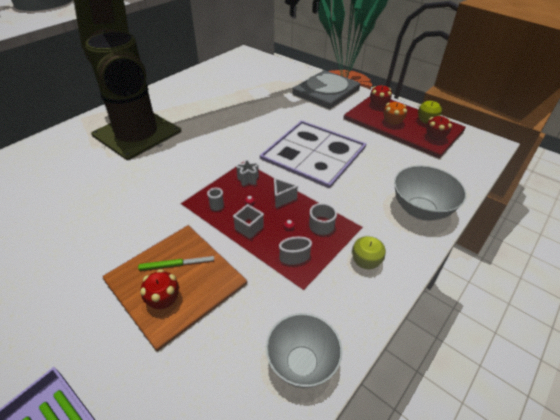

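View pics/top0.png

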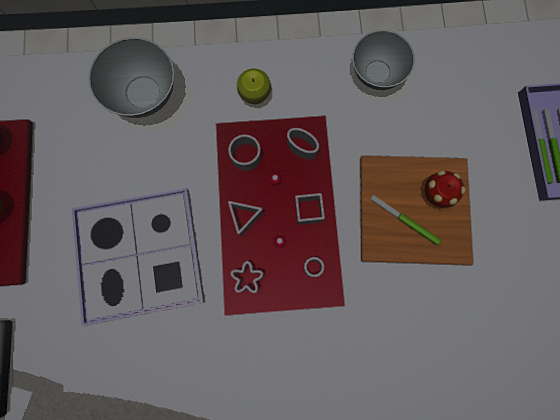

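The top view shows the tray at left (pads: large disc 107,233; small 161,223; oval 112,287; square 168,277). On the red mat are the large round (245,151), oval (303,142), square (310,208), small round (314,267), triangle (244,216) and flower (247,278), plus two small berries at (275,180) and (280,241). The scene view agrees with this.

```bash
cat > vis.py <<'E'
import cv2,numpy as np
def rays(c,px):
    """unit-depth ray slopes in camera for pixels (n,2)"""
    K=c["camera_matrix"]; d=(np.asarray(px,float)-[K[0,2],K[1,2]])/K[0,0]
    s=d.copy()
    for _ in range(8): s=d/(1+float(c["k1"])*(s**2).sum(1,keepdims=True))
    return np.c_[s,np.ones(len(s))]
def cast(c,px,z):
    T=c["world_to_cam"]; R=T[:3,:3]; o=-R.T@T[:3,3]; d=rays(c,px)@R
    return o+d*((z-o[2])/d[:,2])[:,None]
def tri(c1,p1,c2,p2):
    A=[];b=[]
    for c,p in((c1,p1),(c2,p2)):
        T=c["world_to_cam"];R=T[:3,:3];o=-R.T@T[:3,3];d=(rays(c,[p])@R)[0];d/=np.linalg.norm(d)
        P=np.eye(3)-np.outer(d,d);A.append(P);b.append(P@o)
    x=np.linalg.lstsq(np.vstack(A),np.hstack(b),rcond=None)[0]
    return x,[np.linalg.norm(a@x-q) for a,q in zip(A,b)]
def cloud(c):
    h,w=c["z_map"].shape; px=np.stack(np.meshgrid(np.arange(w),np.arange(h)),-1).reshape(-1,2)
    P=rays(c,px)*c["z_map"].reshape(-1,1); T=c["world_to_cam"]
    return ((P-T[:3,3])@T[:3,:3]).reshape(h,w,3)
E
python3 - <<'E'
from vis import *
np.set_printoptions(suppress=True,precision=4)
S=dict(np.load("scene0.npz"));T=dict(np.load("top0.npz"))
def sil(c,roi):
    x0,y0,x1,y1=roi; g=cv2.cvtColor(c["image"],cv2.COLOR_BGR2GRAY)[y0:y1,x0:x1]
    m=cv2.threshold(g,0,255,cv2.THRESH_BINARY_INV+cv2.THRESH_OTSU)[1]
    cs=max(cv2.findContours(m,0,cv2.CHAIN_APPROX_NONE)[0],key=cv2.contourArea)
    mm=cv2.moments(cs); return np.array([mm['m10']/mm['m00']+x0,mm['m01']/mm['m00']+y0]),cs[:,0]+[x0,y0]
tr={'large':(88,214,126,252),'small':(148,211,174,236),'oval':(97,264,128,310),'square':(150,260,186,294)}
sr={'large':(325,138,354,158),'small':(312,159,330,173),'oval':(295,129,320,143),'square':(276,145,301,162)}
for n in tr:
    a,ca=sil(T,tr[n]); b,_=sil(S,sr[n]); X,r=tri(T,a,S,b)
    W=cast(T,ca,.009)[:,:2].astype(np.float32); rect=cv2.minAreaRect(W*1000)
    print(n,a,b,'tri',X,'res',r,'cast',cast(T,[a],.009)[0],'rect',np.round(rect[0],1),np.round(rect[1],1),rect[2],'scene',cast(S,[b],.009)[0])
C=cloud(T);D=cloud(S)
for n,c,p in(('table',C,(300,350)),('mat',C,(280,210)),('pad',C,(140,215)),('mat s',D,(265,225))):
    q=c[p[1]-4:p[1]+5,p[0]-4:p[0]+5].reshape(-1,3); print(n,np.median(q,0),q[:,2].std())
cut={'large':(245,151),'oval':(303,142),'square':(310,208),'small':(314,267),'tri':(244,216),'flower':(247,278)}
for n,p in cut.items():
    q=C[p[1]-24:p[1]+25,p[0]-24:p[0]+25].reshape(-1,3); z=q[:,2]; print(n,'z pct',np.percentile(z,[1,5,50,90,95,99]))
im=np.vstack([np.hstack([cv2.resize(T["image"][110:310,215:345],None,fx=2.9,fy=2.9,interpolation=cv2.INTER_CUBIC),cv2.resize(S["image"][155:285,180:365],(420,295)) if 0 else np.zeros((580,0,3),np.uint8)])])
cv2.imwrite("pics/crop_t.png",im); cv2.imwrite("pics/crop_s.png",cv2.resize(S["image"][150:290,178:368],None,fx=4.2,fy=4.2,interpolation=cv2.INTER_CUBIC))
print(im.shape)
E
```

```text
large [106.4377 232.9445] [338.368  147.4393] tri [0.5369 0.3446 0.009 ] res [np.float64(0.00010334158608287079), np.float64(0.0001033415860828883)] cast [0.5368 0.3445 0.009 ] rect [536.8 343.7] [63.7 60.5] 85.6045150756836 scene [0.5369 0.3447 0.009 ]
small [160.502  223.0655] [320.5751 165.6463] tri [0.5484 0.2368 0.0098] res [np.float64(1.4243892294680945e-05), np.float64(1.4243892294282735e-05)] cast [0.5486 0.237  0.009 ] rect [548.7 237.1] [36.8 36.6] 62.03853988647461 scene [0.5479 0.2377 0.009 ]
oval [111.8711 287.1085] [307.462  135.8481] tri [0.4293 0.333  0.0091] res [np.float64(0.00020948211075925651), np.float64(0.00020948211075948092)] cast [0.4292 0.3329 0.009 ] rect [429.5 333.2] [70.6 41.8] 6.537684440612793 scene [0.4293 0.3334 0.009 ]
square [167.3549 276.5951] [288.67   152.8789] tri [0.4411 0.2255 0.009 ] res [np.float64(0.00021583570557385425), np.float64(0.00021583570557381167)] cast [0.4409 0.2254 0.009 ] rect [441.  225.2] [51.7 52.6] 6.031249046325684 scene [0.4411 0.2258 0.009 ]
table [ 0.283  -0.0231  0.0005] 0.0015192406953902222
mat [ 0.5586 -0.005   0.0011] 0.0015597172484872414
pad [0.5678 0.2775 0.0093] 0.1302052376442378
mat s [ 0.5766 -0.0331  0.0029] 0.0051923384314820865
large z pct [-0.0025 -0.0016  0.0012  0.0369  0.045   0.0474]
oval z pct [-0.0029 -0.0018  0.0011  0.0345  0.0444  0.0471]
square z pct [-0.0025 -0.0016  0.0011  0.0339  0.0449  0.0475]
small z pct [-0.0026 -0.0016  0.0008  0.0035  0.0432  0.0465]
tri z pct [-0.0024 -0.0015  0.0012  0.0341  0.0452  0.047 ]
flower z pct [-0.0027 -0.0016  0.001   0.0432  0.0454  0.0476]
(580, 377, 3)
```

View pics/crop_t.png

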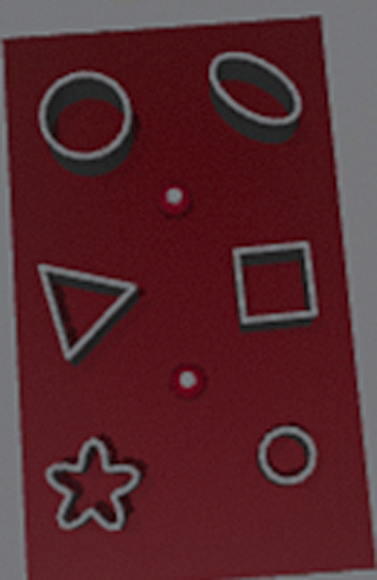

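View pics/crop_s.png

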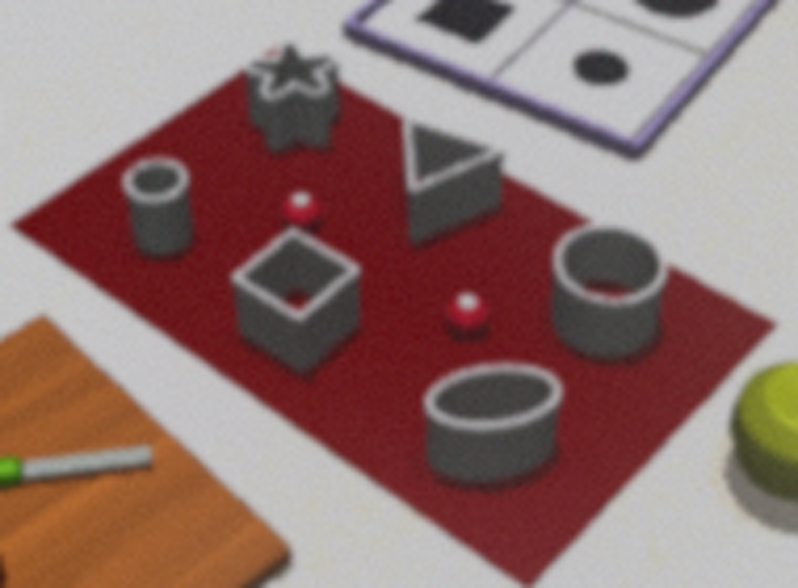

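The crops show bright, complete rims in both views, distinct from the dark walls, and no cutter overlaps another. I'll now measure the rims in both views and triangulate.

```bash
cat > rims.py <<'E'
from vis import *
def rim(c,p,half,thr=None):
    """outer contour of the bright rim near pixel p -> (centroid, contour)"""
    x0,y0=int(p[0]-half),int(p[1]-half); g=c["image"].min(2)[y0:y0+2*half,x0:x0+2*half]
    k=4; g=cv2.resize(g,None,fx=k,fy=k,interpolation=cv2.INTER_CUBIC)
    m=(g>(thr or 110)).astype(np.uint8)*255
    cs=max(cv2.findContours(m,cv2.RETR_EXTERNAL,cv2.CHAIN_APPROX_NONE)[0],key=lambda q:cv2.contourArea(cv2.convexHull(q)))
    h=cv2.convexHull(cs); mm=cv2.moments(h); off=np.array([x0,y0])
    f=lambda q:(np.asarray(q)+.5)/k-.5+off
    return f([mm['m10']/mm['m00'],mm['m01']/mm['m00']]),f(h[:,0])
E
python3 - <<'E'
from rims import *
np.set_printoptions(suppress=True,precision=4)
S=dict(np.load("scene0.npz"));T=dict(np.load("top0.npz"))
A={'large':((245,151),24,(322,214),17),'small':((314,267),15,(215,193),12),'square':((310,208),22,(249,216),18),'oval':((303,142),22,(295,245),19),'tri':((244,216),22,(285,188),18),'flower':((247,278),22,(247,170),16)}
for n,(p,h,q,k) in A.items():
    for thr in (100,120):
        a,ca=rim(T,p,h,thr); b,cb=rim(S,q,k,thr); X,r=tri(T,a,S,b)
        o=[]
        for c,cc in((T,ca),(S,cb)):
            W=(cast(c,cc,.046)[:,:2]*1000).astype(np.float32); R=cv2.minAreaRect(W); o+=[np.round(R[0],1),np.round(R[1],1),round(R[2],1)]
        print(n,thr,a,b,'tri',X,'res %.4f'%r[0],'cast',cast(T,[a],.046)[0,:2],cast(S,[b],.046)[0,:2],*o)
E
```

```text
large 100 [243.8445 149.2666] [323.6002 208.3512] tri [0.6771 0.0589 0.0547] res 0.0020 cast [0.6787 0.0581] [0.6736 0.0687] [678.9  58.3] [61.5 61.4] 85.7 [676.9  68.6] [74.  87.1] 39.9
large 120 [238.6604 136.5839] [323.8165 208.1351] tri [0.69   0.0581 0.0692] res 0.0094 cast [0.7062 0.067 ] [0.6736 0.0696] [706.8  66.3] [ 3.3 21.9] 17.0 [676.2  69.5] [72.2 86.3] 38.8
small 100 [313.7208 266.5161] [214.5756 192.6579] tri [ 0.4362 -0.0606  0.0446] res 0.0001 cast [ 0.4362 -0.0604] [ 0.4373 -0.0616] [436.4 -60.2] [36.  35.1] 85.7 [437.1 -61.7] [37.6 39. ] 46.2
small 120 [318.744  272.6148] [214.7152 192.8976] tri [ 0.4289 -0.0637  0.0408] res 0.0071 cast [ 0.4242 -0.0688] [ 0.4382 -0.062 ] [423.9 -69. ] [ 4.  20.2] 35.1 [439.3 -62.4] [36.2 32. ] 63.3
square 100 [309.4185 206.9226] [247.9081 214.9073] tri [ 0.5517 -0.0626  0.0443] res 0.0002 cast [ 0.5514 -0.0624] [ 0.5528 -0.0639] [551.7 -62.4] [51.  51.1] 1.8 [552.3 -63.4] [54.7 54.8] 2.0
square 120 [297.8058 196.1984] [247.9199 214.8851] tri [ 0.5638 -0.0534  0.05  ] res 0.0154 cast [ 0.5745 -0.0416] [ 0.5527 -0.0638] [574.9 -42.1
[... 479 characters left out ...]
] tri [0.5482 0.0709 0.0548] res 0.0043 cast [0.547  0.0684] [0.5441 0.0829] [549.1  60. ] [66.  57.5] 13.2 [542.9  83. ] [ 92.6 100.8] 41.4
tri 120 [241.6139 228.4063] [285.1283 181.9875] tri [0.5296 0.0816 0.0359] res 0.0124 cast [0.5193 0.0715] [0.5437 0.0832] [520.   70.3] [ 2.8 24.4] 38.1 [542.3  83.6] [92.5 99. ] 41.4
flower 100 [246.1593 277.7439] [246.6826 162.9188] tri [0.4246 0.0673 0.0563] res 0.0000 cast [0.4251 0.0682] [0.415  0.0766] [427.7  67.8] [58.5 56.9] 84.6 [414.1  75. ] [88.1 87.2] 41.9
flower 120 [236.6179 284.3152] [246.5883 162.6499] tri [0.4121 0.0843 0.0418] res 0.0037 cast [0.4143 0.0867] [0.414  0.0773] [414.6  86.4] [25.9  7.2] 1.0 [413.4  75.8] [88.1 85.1] 41.9
```

```bash
cat >> rims.py <<'E'
def hole(c,p,half,thr):
    """inner edge of the rim: dark region holding pixel p, ringed by the bright rim"""
    x0,y0=int(p[0]-half),int(p[1]-half); k=4
    g=cv2.resize(c["image"].min(2)[y0:y0+2*half,x0:x0+2*half],None,fx=k,fy=k,interpolation=cv2.INTER_CUBIC)
    lab=cv2.connectedComponents((g<=thr).astype(np.uint8),connectivity=4)[1]
    m=(lab==lab[half*k,half*k]).astype(np.uint8)
    h=cv2.convexHull(max(cv2.findContours(m,0,1)[0],key=cv2.contourArea)); mm=cv2.moments(h)
    f=lambda q:(np.asarray(q)+.5)/k-.5+[x0,y0]
    return f([mm['m10']/mm['m00'],mm['m01']/mm['m00']]),f(h[:,0])
E
python3 - <<'E'
from rims import *
np.set_printoptions(suppress=True,precision=4)
S=dict(np.load("scene0.npz"));T=dict(np.load("top0.npz"))
A={'large':((245,151),24,(322,212),17),'small':((314,267),15,(215,193),12),'square':((310,208),22,(249,216),18),'oval':((303,142),22,(295,245),19)}
for n,(p,h,q,k) in A.items():
  for thr in((95,100),(100,115),(100,130)):
    a,ca=hole(T,p,h,thr[0]); b,cb=hole(S,q,k,thr[1]); X,r=tri(T,a,S,b); o=[]
    for c,cc in((T,ca),(S,cb)):
        W=(cast(c,cc,.045)[:,:2]*1000).astype(np.float32); e=cv2.fitEllipse(W); o+=[np.round(e[1],1),round(e[2],1),'rect',round(cv2.minAreaRect(W)[2],1)]
    print(n,a,b,'tri',X,'res %.4f'%r[0],*o)
c=rim(T,(303,142),22,100)[1]
print(cv2.fitEllipse((cast(T,c,.045)[:,:2]*1000).astype(np.float32)),cv2.fitEllipse((cast(S,rim(S,(295,245),19,120)[1],.045)[:,:2]*1000).astype(np.float32)))
print(tri(T,rim(T,(302,142),22,100)[0],S,rim(S,(295,245),19,120)[0]))
# berries in both views
C=cloud(T)
for p in((275,180),(280,241)): print(C[p[1],p[0]])
E
```

```text
large [243.8351 149.3043] [322.8861 212.3445] tri [0.6792 0.0582 0.0442] res 0.0001 [56.1 56.2] 137.8 rect 85.7 [51.3 51.7] 149.1 rect 76.1
large [243.8405 149.2747] [322.843  212.3784] tri [0.6792 0.0582 0.0442] res 0.0001 [56.4 56.5] 32.2 rect 49.9 [52.9 54.2] 37.2 rect 77.3
large [243.8405 149.2747] [319.5753 214.9415] tri [0.6778 0.0553 0.0388] res 0.0047 [56.4 56.5] 32.2 rect 49.9 [107.5 234. ] 103.3 rect 37.3
small [313.7596 266.511 ] [214.5497 192.3014] tri [ 0.4362 -0.0605  0.0458] res 0.0001 [29.7 30. ] 171.4 rect 85.0 [23.4 25.5] 134.2 rect 46.5
small [313.7384 266.4981] [215.1153 193.2019] tri [ 0.4367 -0.0603  0.0428] res 0.0004 [29.9 30.5] 170.9 rect 85.7 [ 84.8 105.7] 33.4 rect 45.8
small [313.7384 266.4981] [215.0837 193.165 ] tri [ 0.4367 -0.0603  0.043 ] res 0.0004 [29.9 30.5] 170.9 rect 85.7 [ 85.3 105.6] 33.8 rect 45.8
square [309.4478 206.9309] [247.9043 214.7325] tri [ 0.5516 -0.0626  0.0448] res 0.0001 [53.6 61.4] 1.3 rect 1.4 [46.  59.4] 88.8 rect 2.9
square [309.4193 206.8775] [247.9104 214.6681] tri [ 0.5516 -0.0626  0.045 ] res 0.0001 [54.3 61.3] 5.4 rect 1.3 [51.2 55.6] 11.1 rect 1.1Traceback (most recent call last):
  File "<stdin>", line 9, in <module>
cv2.error: OpenCV(4.12.0) /io/opencv/modules/imgproc/src/shapedescr.cpp:361: error: (-201:Incorrect size of input array) There should be at least 5 points to fit the ellipse in function 'fitEllipseNoDirect'
```

```bash
cat > act.py <<'E'
from cell import *
import numpy as np
UP=0.15
def yaw_for(p,phi):
    """tool yaw (tool y at angle phi, mod 180) with the last joint nearest its middle"""
    qs=[(abs(q[5]),y) for y in (phi+90,phi-90) for y in [(y+180)%360-180] for q in [solve_ik([*p,UP],[180,0,y])] if q is not None]
    return min(qs)[1]
def rep(t):
    o=observe(); print(t,'t%.1f'%o['time_s'],'w%.4f'%o['gripper_width'],'F%.0f'%o['finger_force'],'ft',np.round(o['ft_force'],1),'pos',np.round(o['ee_pos'],4))
    return o
def pick(p,phi,opening,z=0.009):
    command_gripper(opening); y=yaw_for(p,phi)
    move_pose([*p,UP],[180,0,y]); line_to([*p,z+.045]); line_to([*p,z],velocity=.08); rep('down')
    command_gripper(0.0); rep('grip'); line_to([*p,UP],velocity=.12); o=rep('lift'); return o
def place(p,phi,opening,z=0.0185):
    y=yaw_for(p,phi); move_pose([*p,UP],[180,0,y]); line_to([*p,z+.02]); dwell(.2)
    f0=observe()['ft_force'][2]; line_to([*p,z],velocity=.04)
    for _ in range(4):
        o=observe()
        if abs(o['ft_force'][2]-f0)>4: break
        z-=.0007; line_to([*p,z],velocity=.02)
    rep('set z%.4f'%z); command_gripper(opening); rep('open'); line_to([*p,UP],velocity=.15)
E
python3 - <<'E'
from rims import *
T=dict(np.load("top0.npz"));S=dict(np.load("scene0.npz"))
a,c=rim(T,(302,142),22,100);b,d=rim(S,(295,245),19,130)
print(cv2.fitEllipse((cast(T,c,.045)[:,:2]*1000).astype(np.float32)),cv2.fitEllipse((cast(S,d,.045)[:,:2]*1000).astype(np.float32)),tri(T,a,S,b)[0])
from act import *
pick((.6791,.0583),0,.085)
c=capture("scene"); cv2.imwrite("pics/s1.png",c["image"])
E
```

```text
((689.901611328125, -60.58864974975586), (40.45656967163086, 70.1618423461914), 141.32391357421875) ((689.8828735351562, -60.619789123535156), (40.974037170410156, 70.1158447265625), 141.96585083007812) [ 0.68991544 -0.06075664  0.04439691]
down t4.5 w0.0850 F0 ft [ 1.2 -1.2  0.5] pos [0.6791 0.0583 0.0088]
grip t4.9 w0.0605 F65 ft [0.7 0.  2.5] pos [0.6802 0.0583 0.0104]
lift t6.2 w0.0606 F65 ft [-0.   0.2 -0.3] pos [0.6784 0.0583 0.1485]
```

View pics/s1.png

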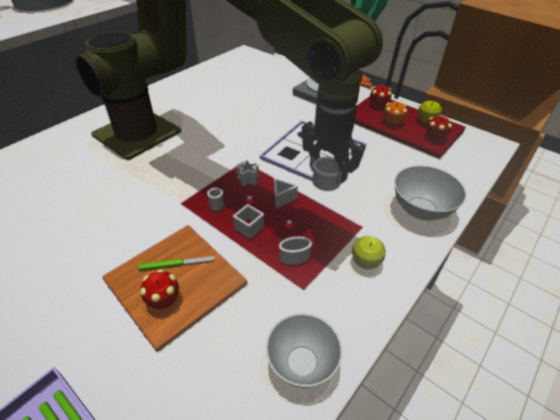

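The scene picture shows the large round held upright between the fingers at (327,172), everything else undisturbed. Placing it.

Run:
```python
from rims import *
from act import *
place((.5369,.3446),6,.078)
pick((.4365,-.0604),90,.062)
c=capture("top"); np.savez("t2.npz",**c); d=capture("scene"); np.savez("s2.npz",**d); cv2.imwrite("pics/t2.png",np.hstack([c["image"][90:330,60:360],d["image"][110:350,180:480]]))
```

```text
set z0.0185 t9.2 w0.0604 F66 ft [-4.8 -2.1  8.8] pos [0.5366 0.3445 0.0194]
open t9.5 w0.0780 F0 ft [-0.2 -0.5  0.5] pos [0.5367 0.3445 0.0179]
down t13.9 w0.0622 F0 ft [ 0.5 -0.3  0.9] pos [ 0.4368 -0.0605  0.0092]
grip t14.2 w0.0344 F60 ft [ 0.5 -0.   4.4] pos [ 0.4374 -0.0606  0.0099]
lift t15.6 w0.0344 F60 ft [-0.7  0.2 -0.5] pos [ 0.4358 -0.0602  0.1489]
```

View pics/t2.png

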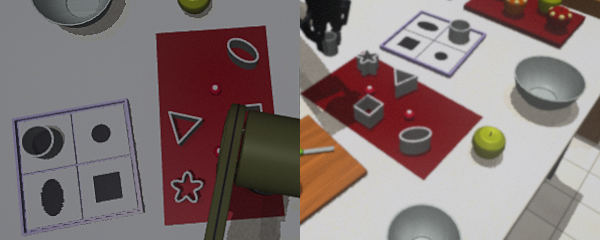

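The large round stands on its pad (top crop 40,140, scene crop 458,32) and the small round is in the gripper. I'll check the placed cutter's centre numerically and carry on.

```bash
cat > chk.py <<'E'
from rims import *
def chk(c,d,p,q,h=20,k=16,zt=.054,tT=(95,100),tS=(110,115,120)):
    for a in tT:
        A,ca=hole(c,p,h,a); print(' top',a,np.round(A,2),'xy',np.round(cast(c,[A],zt)[0,:2],4),np.round(cv2.minAreaRect((cast(c,ca,zt)[:,:2]*1000).astype(np.float32)),1) if 0 else [np.round(v,1) for v in cv2.minAreaRect((cast(c,ca,zt)[:,:2]*1000).astype(np.float32))])
    for b in tS:
        B,cb=hole(d,q,k,b); print(' scn',b,np.round(B,2),'xy',np.round(cast(d,[B],zt)[0,:2],4),'tri',np.round(tri(c,A,d,B)[0],4),[np.round(v,1) for v in cv2.minAreaRect((cast(d,cb,zt)[:,:2]*1000).astype(np.float32))])
E
python3 - <<'E'
from chk import *
from act import *
chk(dict(np.load("t2.npz")),dict(np.load("s2.npz")),(98,229),(338,136))
place((.5484,.237),6,.055)
pick((.5516,-.0626),1.6,.075)
c=capture("top"); np.savez("t3.npz",**c); d=capture("scene"); np.savez("s3.npz",**d)
cv2.imwrite("pics/t3.png",cv2.resize(np.hstack([c["image"][180:330,60:210],d["image"][110:210,250:380].repeat(1,0)[:, :]] if 0 else [c["image"][180:320,60:200],d["image"][100:240,230:370]]),None,fx=2.8,fy=2.8,interpolation=cv2.INTER_CUBIC))
E
```

```text
top 95 [ 96.29 230.16] xy [0.5358 0.3449] [array([535.7, 344.7]), array([55.8, 55. ]), np.float64(1.2)]
 top 100 [ 96.31 230.18] xy [0.5357 0.3449] [array([535.9, 344.9]), array([55.9, 55.4]), np.float64(25.4)]
 scn 110 [339.84 134.69] xy [0.5359 0.3444] tri [0.5357 0.3449 0.0537] [array([535.6, 345.2]), array([49.6, 48. ]), np.float64(2.4)]
 scn 115 [339.83 134.78] xy [0.5362 0.344 ] tri [0.5357 0.345  0.0533] [array([535.7, 345.3]), array([49.4, 50.7]), np.float64(86.4)]
 scn 120 [339.95 141.27] xy [0.5548 0.3163] tri [0.5379 0.353  0.0289] [array([556. , 320.4]), array([ 69.5, 112.2]), np.float64(30.9)]
set z0.0185 t18.6 w0.0345 F61 ft [-5.2 -2.3  8.3] pos [0.5479 0.2369 0.019 ]
open t18.9 w0.0548 F0 ft [ 0.2 -0.2 -0.1] pos [0.5482 0.2369 0.018 ]
down t23.0 w0.0752 F0 ft [-0.6  0.2  1.3] pos [ 0.5516 -0.0626  0.0088]
grip t23.3 w0.0491 F63 ft [0.3 0.3 1.9] pos [ 0.5524 -0.0628  0.01  ]
lift t24.6 w0.0492 F62 ft [-0.5  0.9 -0.6] pos [ 0.5509 -0.0624  0.1488]
```

View pics/t3.png

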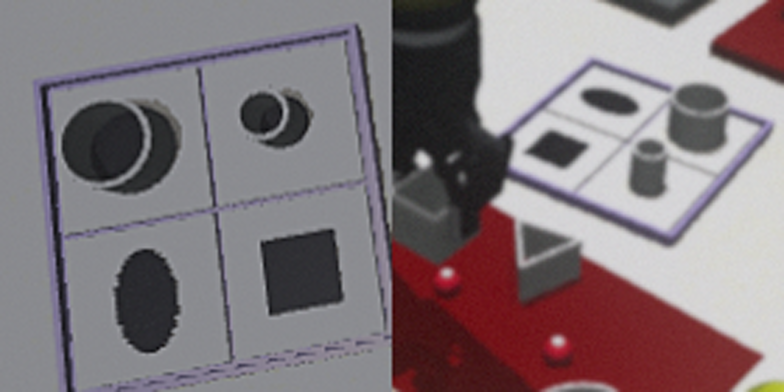

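Both rounds stand on their silhouettes (large round within about 1 mm, rim at 0.054). The small one, at top crop (268,115), looks right too. Next, the square and then the oval.

Run:
```python
from act import *
import cv2
place((.4412,.2256),6.1,.068,z=.019)
pick((.6899,-.0607),141.6,.062)
place((.4295,.3332),96.2,.056,z=.019)
move_pose([.4,-.2,.3],[180,0,60])
c=capture("top"); np.savez("t4.npz",**c); d=capture("scene"); np.savez("s4.npz",**d); rep('end')
cv2.imwrite("pics/t4.png",cv2.resize(np.hstack([c["image"][180:320,60:200],d["image"][100:240,230:370]]),None,fx=2.8,fy=2.8,interpolation=cv2.INTER_CUBIC))
```

```text
set z0.0190 t27.6 w0.0491 F63 ft [-2.8 -0.9  5.4] pos [0.4408 0.2254 0.019 ]
open t28.0 w0.0679 F0 ft [-0.2  0.1  0.1] pos [0.4411 0.2256 0.0187]
down t32.1 w0.0620 F0 ft [ 0.3 -0.2  0. ] pos [ 0.6899 -0.0607  0.0088]
grip t32.5 w0.0388 F60 ft [-0.1 -0.3  3.6] pos [ 0.6908 -0.0608  0.0102]
lift t33.8 w0.0386 F60 ft [ 0.3  0.6 -1.5] pos [ 0.6892 -0.0606  0.1485]
set z0.0190 t37.3 w0.0393 F61 ft [-3.  -1.5  5.9] pos [0.4291 0.333  0.0191]
open t37.6 w0.0561 F0 ft [ 0.2 -0.5 -0.1] pos [0.4294 0.3331 0.0186]
end t40.7 w0.0559 F0 ft [-0.3  0.2 -0.8] pos [ 0.4003 -0.1994  0.2996]
```

View pics/t4.png

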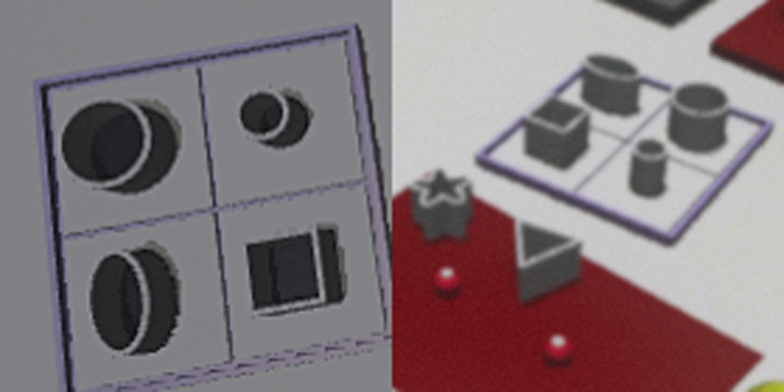

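All four stand upright on their pads: large (103,144), small (264,115), oval (120,300) and square (285,270) in the left crop. I'll measure the remaining offsets.

Run:
```python
from chk import *
c=dict(np.load("t4.npz"));d=dict(np.load("s4.npz"))
for n,p,q in(('large .5369 .3446',(96,230),(339,135)),('small .5482 .237',(154,221),(322,153)),('square .441 .2255',(160,276),(289,140)),('oval .4293 .333',(103,287),(308,125))):
    print(n); chk(c,d,p,q,tT=(90,100),tS=(100,110))
```

```text
large .5369 .3446
 top 90 [ 96.29 230.18] xy [0.5357 0.3449] [array([535.7, 344.7]), array([55.1, 55.1]), np.float64(0.5)]
 top 100 [ 96.31 230.17] xy [0.5357 0.3449] [array([535.7, 344.4]), array([55.9, 55.5]), np.float64(1.2)]
 scn 100 [339.86 134.65] xy [0.5358 0.3446] tri [0.5357 0.3449 0.0538] [array([535.8, 344.3]), array([49.9, 45.6]), np.float64(40.9)]
 scn 110 [339.84 134.74] xy [0.5361 0.3441] tri [0.5357 0.345  0.0535] [array([535.4, 344.8]), array([50.7, 49.3]), np.float64(67.9)]
small .5482 .237
 top 90 [152.87 220.07] xy [0.547  0.2386] [array([547. , 238.6]), array([28.4, 29.3]), np.float64(89.0)]
 top 100 [152.89 220.04] xy [0.5471 0.2385] [array([547.2, 238.3]), array([28.9, 29.8]), np.float64(89.0)]
 scn 100 [321.85 152.37] xy [0.5467 0.2388] tri [0.547  0.2384 0.0544] [array([546.6, 239. ]), array([22. , 19.9]), np.float64(54.1)]
 scn 110 [321.82 152.46] xy [0.5468 0.2384] tri [0.547  0.2384 0.0541] [array([547. , 238.4]), array([23.6, 22. ]), np.float64(40.8)]
square .441 .2255
 top 90 [160.49 276.46] xy [0.4395 0.2258] [array([439.7, 225.8]), array([44.5, 44.2]),
[... 184 characters left out ...]
58 0.0544] [array([438.9, 226.3]), array([37.4, 36.6]), np.float64(4.9)]
 scn 110 [288.65 139.79] xy [0.4392 0.2261] tri [0.4395 0.2258 0.0544] [array([439.1, 226.6]), array([39.5, 40.1]), np.float64(4.9)]
oval .4293 .333
 top 90 [101.18 287.45] xy [0.4281 0.3344] [array([428.3, 334.3]), array([63. , 33.8]), np.float64(8.1)]
 top 100 [101.16 287.42] xy [0.4282 0.3344] [array([428.2, 334.4]), array([63.4, 34.3]), np.float64(9.1)]
 scn 100 [308.51 123.2 ] xy [0.4292 0.3343] tri [0.4284 0.335  0.0533] [array([428. , 334.5]), array([53.9, 25.1]), np.float64(10.0)]
 scn 110 [307.76 130.24] xy [0.4508 0.3018] tri [0.4268 0.3431 0.0253] [array([450.5, 303. ]), array([88.6, 97.8]), np.float64(11.1)]
```

Run:
```python
from chk import *
from act import *
c=dict(np.load("t4.npz"));d=dict(np.load("s4.npz"))
for t in(85,95,100): print(cv2.fitEllipse((cast(c,hole(c,(103,287),20,t)[1],.054)[:,:2]*1000).astype(np.float32)))
for t in(90,100): print('scn',cv2.fitEllipse((cast(d,hole(d,(308,125),16,t)[1],.054)[:,:2]*1000).astype(np.float32)))
T=dict(np.load("top0.npz")); g=T["image"].min(2)[264:310,97:128]
m=cv2.threshold(g,0,255,cv2.THRESH_BINARY_INV+cv2.THRESH_OTSU)[1]
k=max(cv2.findContours(m,0,1)[0],key=cv2.contourArea)[:,0]+[97,264]
print('pad',cv2.fitEllipse((cast(T,k,.009)[:,:2]*1000).astype(np.float32)))
```

```text
((428.4145202636719, 334.4112548828125), (33.60869216918945, 62.93264389038086), 96.15200805664062)
((428.3720703125, 334.44158935546875), (34.245025634765625, 63.22428512573242), 96.14771270751953)
((428.45159912109375, 334.4180908203125), (34.465579986572266, 63.492706298828125), 96.16366577148438)
scn ((428.93182373046875, 334.6566467285156), (21.59241485595703, 50.385353088378906), 98.45928955078125)
scn ((428.62457275390625, 334.206787109375), (25.13547706604004, 53.97642517089844), 96.297119140625)
pad ((429.6446533203125, 332.9348449707031), (40.909912109375, 70.18661499023438), 96.12667083740234)
```

Yaw matches to within a fraction of a degree and every centre is within 2 mm, which is the calibration accuracy. I'm handing the job in.

```bash
python3 -c "
from cell import *
print(close_job())"
```

```text
the job is handed in; nothing more can be done
None
```

All four cutters stand upright on their own pads, centred to within about 2 mm; the square and oval are turned to match, the flower and triangle were left where they stood, and the job was handed in after about 41 s on the robot's clock.

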